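# Reset the purge-gas valve to two turns open

### The arm

A 6-joint arm with a two-finger parallel gripper is mounted at the origin on a cart in front of the work surface, level with it; the furniture and walls round the work are solid. World frame = base frame: x ahead of the robot, y to its left, z up, the work surface at z = 0. Lengths are in m, angles in rad, forces in N, time in s.
With the tool pointing down it reaches from about 0.325 to 0.75 m from the base axis. Payload 7.6 kg.
Tool frame: the origin (TCP) lies between the finger pads, 19 mm behind the fingertips; this is the grasp point; z points along the fingers, y is the direction in which the jaws open and shut (so a half turn about z gives the same grasp; the last joint's range is limited). The gripper opens to 85 mm and grips with 20 to 120 N. Pads are 22 mm wide; open, the fingers measure 114 mm over their backs; the gripper's body (76 mm by 85 mm) begins 54 mm behind the grasp point. The pads swing forward as they close: fully open they stand 13 mm farther back than shut.
Start: joints at [-1.361, 0.052, 1.401, -0, 1.689, -0.07], TCP at [0.145, -0.505, 0.25] pointing down, gripper open.
Joint ranges: [-2.9, 2.9], [-0.91, 2.17], [0.12, 2.37], [-1.06, 4.2], [0.26, 2.73], [-2.93, 2.93]. Speed limits (rad/s): [2.57, 2.57, 3.01, 3.14, 3.14, 3.14].

### API

Orientations are given as a 3x3 rotation matrix whose columns are the frame's x, y, z axes.
In Python, from bench import r, optics gives the robot as it stands. The module is installed in compiled form; this text tells all that it offers.
- The arm moves only by the tool arm_command, never from a script. Its argument "targets" is a list of rows, each a list of 7 numbers: the finger opening in m, from 0 to 0.0854, then the shift along the world's x, y, z in m, then the turn, a rotation vector about the world's x, y, z in rad. In form: [[fingers, tx, ty, tz, ax, ay, az], ...]. A call has 1 to 12 rows; each row is the pose to reach, as a shift and turn from the pose commanded when the call began; what a row does not reach only later rows make up. A row lasts 1/12 s, in which the tool goes at most 41.7 mm and 7.16 degrees, less where a joint would pass 70% of its speed; a pose out of reach is approached as far as the arm can. A call with a gripper value outside its range is refused whole. The fingers move at their own pace and stop on an object; "grip_force" is the grip in N (left out, the last holds). Time passes only in rows, so rows that repeat a pose let the fingers close. It gives the time, the measured TCP pose, the force and the opening at its end, in the units of the state.
- r.state(): the state, without advancing time (a new reading comes with each control period).
- optics.snapshot(name): name is "side" or "top" or "wrist"; returns (picture, depth): 480x640x3 uint8, red, green, blue; 480x640 float32, m along the optical axis (not along the pixel's ray), 0 where there is no reading.
- optics.calibration(name): a dict with "camera_matrix" (3x3 intrinsics, pixels), "world_from_camera" (4x4, takes a point from camera to world coordinates). Camera axes: x right, y down, z forward; pixel columns grow to the right and rows downward; lengths in m; the calibration is good to about 2 mm. The wrist camera is an equidistant fisheye: a pixel r from the principal point sees the ray r / f radians off the axis. A picture is of the moment at which its call begins: read the wrist's pose just before it. calibration takes no time and is no camera call; for the wrist camera it gives the pose at the moment of the call.
- r.job_done(): hands the job in, once; it reports no verdict.
The state is a dict: "clock": time; "joint_pos": joint angles; "qvel": joint speeds; "joint_torque": joint torques, N m; "position": TCP position; "eef_rot": TCP orientation; "contact_force": force on the tool from outside, world axes, zero at the start; "wrist_torque": the same for the moment, N m; "gripper_width": finger opening in m.
Only numpy, scipy, OpenCV 4.12 (cv2) and the standard library are available. Lean on these libraries where they do the work, as an engineer would, in place of code of your own. Each camera call takes 0.05 s, during which the arm holds its last target.

### The job

The purge-gas valve was left part open at an unknown setting: turn its red handwheel clockwise (seen from above) until it is shut against its stop, then open it again by exactly two full turns. Finish there, still gripping the yellow handle of the wheel so that the setting is held, and leave the bottle, the tub and the dish round it where they are.

Things in the scene. Friction and masses are not known exactly. Their poses are not given: they have to be found in the camera images.
- valve_wheel (a joint): angle of the red handwheel about its upright axis, rad: 0 = shut (hard stop), growing as it is opened counter-clockwise seen from above; 6.283 a turn, open stop at 3.5 turns (21.99). Starts 0.4 to 1.3 turns open and stays where it is left: dry friction of about 0.1 N m (2 N at the handle), no spring; the wheel does not rise
- valve_axis (a point): centre of the handwheel on its upright axis, 105 mm above the worktop; fixed in the valve station, does not turn with it. Rim of the wheel: radius 55 mm, bar 11 mm thick, top 111 mm above the worktop; hub nut 114 mm. Seen from here, the handle stands in the direction -x of this frame when the wheel is at 0, and turns counter-clockwise by the joint value from there
- valve_base: fixed valve station: aluminium plate 100 x 260 x 10 mm screwed to the worktop, with a brass valve and pipe along its y axis (hose barbs reach to 156 mm either side), steel filter on the -y limb, gauge on the +y limb (top 97 mm above the worktop); origin under the wheel's axis at worktop height. All of it but the wheel and handle is below 106 mm
- valve_handle: yellow upright revolving handle on the wheel's rim, diameter 22 mm, 54 mm tall, from 113 to 167 mm above the worktop; origin at its centre, 140 mm above the worktop and 55 mm from the wheel's axis. It spins freely on its own pin, so a gripper that holds it from above can lead it round the circle without turning
- bottle: small bottle with a blue cap, 56 mm across, 123 mm tall, stands loose behind the valve; origin at the centre of its underside
- tub: small white tub with a cream lid, 53 mm across, 70 mm tall, stands loose behind the valve; origin at the centre of its underside
- dish: petri dish, 67 mm across, 14 mm tall, lies loose in front of the valve; origin at the centre of its underside

How it is judged:
On the way, in this order (a step that is already met when the one before it is completed fails the run):
1. the valve is shut: the wheel is at its closed stop (value of joint valve_wheel below 0.08 rad), for 0.1 s.
2. the valve has been opened two turns from the stop (value of joint valve_wheel between 12.366 and 12.766 rad), for 0.2 s.
At the end, for the whole second after the job is handed in: The wheel rests two turns (12.57 rad) open from its stop, within 0.2 rad (about 11 degrees), turning slower than 0.1 rad/s, and the fingers still grip the handle: they press on it with more than 5 N, TCP within 35 mm of the handle's centre (all of step 2 and velocity of joint valve_wheel between -0.1 and 0.1 rad/s and contact force between the fingers and valve_handle above 5 N and distance between the grasp point and valve_handle below 0.035 m); the arm keeps its last pose, push and grip.
It fails at once if the bottle is pushed more than 20 mm from its place or tipped over (distance of bottle from where it was at the start of the episode above 0.02 m or angle between bottle's own z axis and vertical above 0.5 rad).
It fails at once if the tub is pushed more than 20 mm from its place or tipped over (distance of tub from where it was at the start of the episode above 0.02 m or angle between tub's own z axis and vertical above 0.5 rad).
It fails at once if the dish is pushed more than 20 mm from its place or tipped over (distance of dish from where it was at the start of the episode above 0.02 m or angle between dish's own z axis and vertical above 0.5 rad).
It also fails if it takes over 70 s, if anything falls off the work surface, if the arm or the gripper's body presses on something with over 40 N, if the wrist force passes 120 N, or if a joint passes its speed limit or range.

## Working session

There is one attempt and no reset: what is moved stays moved. The work goes in short steps, Python scripts to look and compute and a tool call to move; the robot and the scene stay as the last step left them, time stands still between calls to the robot, and variables do not carry over. Pictures are saved under pics/ and viewed, and the job is handed in when it is done.

Besides the shell and the picture viewer there is one more tool, called after "Request:" as a command line: name --pt "numbers of a row" for each row, then --argument value for the rest. arm_command: Moves the arm, as the interface text tells. Its arguments: {"type":"object","properties":{"targets":{"type":"array","items":{"type":"array","items":{"type":"number"}}},"grip_force":{"type":"number"}},"required":["targets"]}

```bash
mkdir -p pics
python3 - <<'E'
from bench import r, optics
import cv2,numpy as np
s=r.state();print(s['clock'],s['position'],s['eef_rot'],s['contact_force'],s['gripper_width'])
for n in("top","side"):
    p,d=optics.snapshot(n);cv2.imwrite(f"pics/{n}0.png",p[:,:,::-1]);np.savez(f"{n}0.npz",p=p,d=d,**optics.calibration(n))
E
```

```text
0.0 [ 0.14496083 -0.50429924  0.24916501] [[ 9.61107298e-01  2.76175048e-01 -3.22426886e-04]
 [ 2.76175209e-01 -9.61106026e-01  1.56842040e-03]
 [ 1.23272155e-04 -1.59646660e-03 -9.99998718e-01]] [ 0.20975015  0.30189287 -0.20763633] 0.08533597692395392
```

View pics/top0.png

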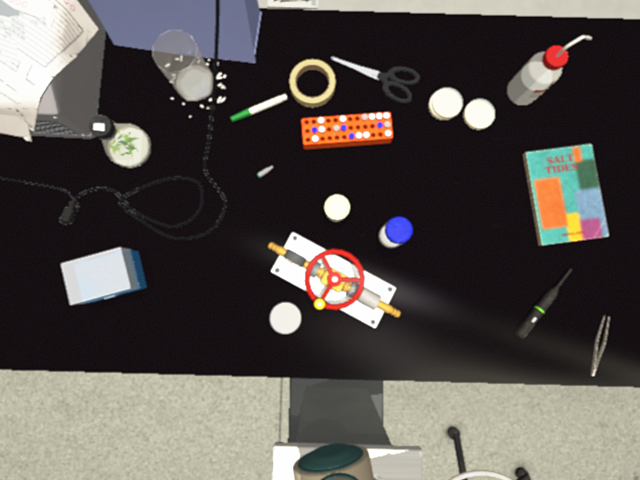

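View pics/side0.png

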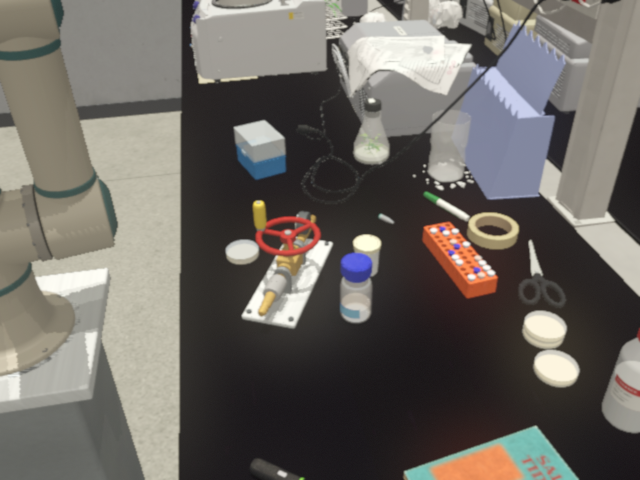

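The top picture shows the wheel at about (335,279), the yellow handle (320,304), dish (285,318), tub (337,207) and bottle cap (398,231). Next I'll turn these pixels into positions.

```bash
cat > h.py <<'E'
import numpy as np,cv2
def load(n):
    z=np.load(n);return z['p'],z['d'],z['camera_matrix'],z['world_from_camera']
def cloud(p,d,K,T):
    v,u=np.mgrid[:480,:640]
    P=np.stack([(u-K[0,2])/K[0,0]*d,(v-K[1,2])/K[1,1]*d,d],-1)
    return P@T[:3,:3].T+T[:3,3]
E
python3 - <<'E'
from h import *
for n in('top0.npz','side0.npz'):
    p,d,K,T=load(n);W=cloud(p,d,K,T);print(n,T[:3,3],K[0,0])
    hsv=cv2.cvtColor(p,cv2.COLOR_RGB2HSV).astype(int);H,S,V=hsv[...,0],hsv[...,1],hsv[...,2]
    box=(W[...,0]>.2)&(W[...,0]<.75)&(abs(W[...,1])<.22)&(d>0)
    red=box&((H<6)|(H>174))&(S>150)&(V>80)&(W[...,2]>.09)&(W[...,2]<.13)
    q=W[red];print('red',len(q),q.min(0),q.max(0))
    A=np.c_[2*q[:,:2],np.ones(len(q))]
    xy=q[:,:2]; 
    # circle fit on rim, robust
    from scipy.optimize import least_squares
    f=lambda c:np.where(np.hypot(*(xy-c).T)>.04,np.hypot(*(xy-c).T)-.055,0)
    c=least_squares(f,(q.min(0)+q.max(0))[:2]/2,loss='soft_l1',f_scale=.003).x;print('centre',c,q[:,2].mean())
    yel=box&(H>22)&(H<34)&(S>150)&(W[...,2]>.115)
    y=W[yel];print('yellow',len(y),y.min(0),y.max(0),np.median(y,0))
    blue=box&(H>110)&(H<130)&(S>150)&(W[...,2]>.08);b=W[blue];print('blue',len(b),b.min(0),b.max(0))
    # objects
    m=(box&(W[...,2]>.008)).astype(np.uint8)
    k,l,st,ce=cv2.connectedComponentsWithStats(m)
    for i in range(1,k):
        if st[i,4]>40:
            o=W[l==i];print(ce[i].round(),st[i,4],np.percentile(o,2,0).round(3),np.percentile(o,98,0).round(3))
    # plate orientation
    pl=box&(abs(W[...,2]-.010)<.004)&(V>150)&(S<40)
    k,l,st,ce=cv2.connectedComponentsWithStats(pl.astype(np.uint8))
    pts=W[pl][:,:2]; pts=pts[np.hypot(*(pts-c).T)<.16].astype(np.float32)
    print('plate',cv2.minAreaRect(pts))
E
```

```text
top0.npz [0.4935817  0.06469228 1.04578075] 472.04536749216976
red 935 [ 0.44560454 -0.01535597  0.10181944] [0.56421756 0.0978546  0.1155229 ]
centre [0.50465743 0.04216907] 0.11016584191704142
yellow 65 [0.44767821 0.06073947 0.1598247 ] [0.4663     0.07948503 0.17131055] [0.4569808  0.07022154 0.16564273]
blue 546 [ 0.58005329 -0.10763768  0.11544984] [ 0.6302612  -0.05734611  0.12704456]
[263. 172.] 48 [0.73  0.193 0.008] [0.748 0.217 0.014]
[336. 208.] 514 [0.632 0.017 0.026] [0.679 0.064 0.073]
[395. 232.] 791 [ 0.578 -0.105  0.02 ] [ 0.628 -0.054  0.126]
[333. 280.] 5705 [ 0.424 -0.08   0.008] [0.585 0.165 0.117]
[284. 318.] 764 [0.389 0.115 0.011] [0.449 0.174 0.019]
[339. 457.] 1445 [ 0.2   -0.017  0.181] [0.218 0.079 0.27 ]
plate ((0.4584954082965851, 0.06611426174640656), (0.2598089575767517, 0.20340223610401154), 63.17643356323242)
side0.npz [ 0.40784291 -0.8751753   0.7440823 ] 603.0839381337474
red 990 [ 0.44665957 -0.02252479  0.09750805] [0.56545941 0.09777566 0.11329076]
centre [0.50562691 0.03590973] 0.10812080027622613
yellow 259 [0.44792838 0.05267092 0.11718857] [0.46948432 0.0717921  0.16639049] [0.45781005 0.05953671 0.14352661]
blue 231 [ 0.58490769 -0.11246348  0.10550666] [ 0.62952876 -0.06801111  0.12549398]
[52. 18.] 812 [ 0.2   -0.039  0.492] [0.22  0.015 0.561]
[105. 212.] 1005 [ 0.2   -0.026  0.167] [0.218 0.045 0.27 ]
[282. 265.] 6060 [ 0.404 -0.089  0.008] [0.58  0.158 0.152]
[358. 278.] 2592 [ 0.579 -0.113  0.011] [0.675 0.052 0.124]
plate ((0.5250596404075623, 0.03578496724367142), (0.27134832739830017, 0.2797764539718628), 88.33348083496094)
```

Request:
arm_command --pt "0.085 0.04 0.07 0.01 0 0 0" --pt "0.085 0.08 0.14 0.02 0 0 0" --pt "0.085 0.1 0.18 0.03 0 0 0" --pt "0.085 0.12 0.215 0.03 0 0 0" --pt "0.085 0.14 0.25 0.03 0 0 0" --pt "0.085 0.16 0.29 0.03 0 0 0" --pt "0.085 0.18 0.33 0.03 0 0 0" --pt "0.085 0.2 0.37 0.03 0 0 0" --pt "0.085 0.22 0.41 0.03 0 0 0" --pt "0.085 0.24 0.45 0.03 0 0 0" --pt "0.085 0.26 0.48 0.03 0 0 0" --pt "0.085 0.27 0.5 0.03 0 0 0"

```text
clock: 1.1
position: [0.3822, -0.064, 0.2797]
eef_rot: [[0.961, 0.276, 0.0], [0.276, -0.961, -0.0], [0.0, 0.0, -1.0]]
contact_force: [-0.3, -0.5, -0.7]
gripper_width: 0.0847
```

Run:
```python
from bench import r, optics
import cv2,numpy as np
s=r.state();print(s['clock'],s['position'],s['contact_force'],s['gripper_width'])
c=optics.calibration('wrist');p,d=optics.snapshot('wrist');cv2.imwrite("pics/w1.png",p[:,:,::-1]);np.savez("w1.npz",p=p,d=d,**c);print(c)
```

```text
1.1 [ 0.38215816 -0.06398653  0.27966973] [-0.32172712 -0.488117   -0.69854321] 0.08474536876181332
{'camera_matrix': array([[371.64829954,   0.        , 323.46691665],
       [  0.        , 371.64829954, 242.30481826],
       [  0.        ,   0.        ,   1.        ]]), 'world_from_camera': array([[ 0.2761483 , -0.91850174, -0.28301357,  0.4544834 ],
       [-0.96111441, -0.26356695, -0.0824109 , -0.04390607],
       [ 0.00110154,  0.29476605, -0.95556882,  0.40349072],
       [ 0.        ,  0.        ,  0.        ,  1.        ]])}
```

View pics/w1.png

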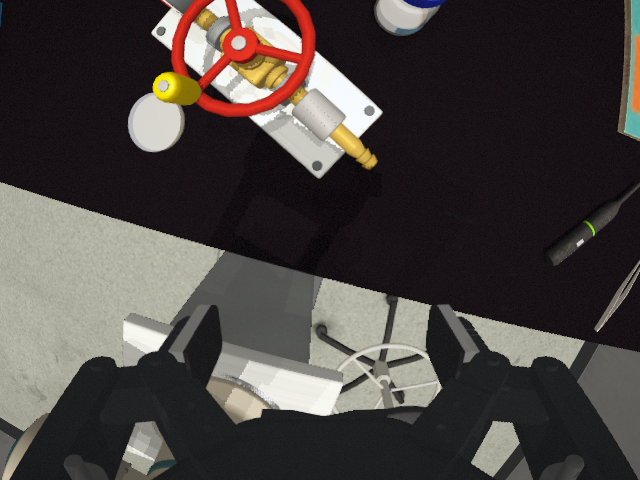

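The wrist picture shows the wheel hub at (239,43), the handle top at about (165,87), and the filter on the near-right limb at (318,113). That confirms the station's -y end. I'll locate the hub and handle precisely by intersecting rays with their known heights.

```bash
cat >> h.py <<'E'
def wray(K,T,u,v,z):
    x=np.array([(u-K[0,2])/K[0,0],(v-K[1,2])/K[1,1]]);th=np.hypot(*x)
    d=np.r_[x/th*np.sin(th),np.cos(th)];D=T[:3,:3]@d
    return T[:3,3]+D*(z-T[2,3])/D[2]
def pray(K,T,u,v,z):
    D=T[:3,:3]@np.array([(u-K[0,2])/K[0,0],(v-K[1,2])/K[1,1],1]);return T[:3,3]+D*(z-T[2,3])/D[2]
E
python3 - <<'E'
from h import *
from scipy.optimize import least_squares
def fit(P):
    f=lambda c:np.hypot(*(P-c).T)-.055
    return least_squares(f,[.505,.04],loss='soft_l1',f_scale=.002).x
for n,R in(('w1.npz',wray),('top0.npz',pray),('side0.npz',pray)):
    p,d,K,T=load(n);hsv=cv2.cvtColor(p,cv2.COLOR_RGB2HSV).astype(int);H,S,V=hsv[...,0],hsv[...,1],hsv[...,2]
    red=((H<6)|(H>174))&(S>150)&(V>80)
    v,u=np.nonzero(red);P=np.array([R(K,T,a,b,.107) for a,b in zip(u,v)])[:,:2]
    rr=np.hypot(*(P-[.505,.04]).T);P=P[(rr>.042)&(rr<.075)];c=fit(P)
    print(n,'centre',c,len(P))
    yel=((H>22)&(H<34)&(S>150)&(V>60)).astype(np.uint8)
    v,u=np.nonzero(yel)
    Q=np.array([R(K,T,a,b,.14) for a,b in zip(u,v)])[:,:2];Q=Q[np.hypot(*(Q-[.457,.067]).T)<.04]
    # centroid of silhouette ~ projected centre at mid height
    m=Q.mean(0);e=m-c;print('handle',m,np.hypot(*e),np.degrees(np.arctan2(e[1],e[0])))
p,d,K,T=load('w1.npz')
for uv,z in(((204,17),.05),((370,160),.05),((161,31),.01),((317,166),.01),((369,111),.01),((165,87),.167)):print(uv,wray(K,T,*uv,z))
E
```

```text
w1.npz centre [0.50679662 0.03965262] 3763
handle [0.45966868 0.06881763] 0.055422381917230576 148.24880719026854
top0.npz centre [0.5050693  0.04179143] 761
handle [0.45765421 0.06917665] 0.05475528356694274 149.99084218917804
side0.npz centre [0.50621475 0.03814271] 788
handle [0.45868961 0.06632744] 0.05525412800712298 149.32998425012525
(204, 17) [0.5378021  0.10030347 0.05      ]
(370, 160) [ 0.44073435 -0.09431168  0.05      ]
(161, 31) [0.52410073 0.1632703  0.01      ]
(317, 166) [ 0.41711027 -0.04798921  0.01      ]
(369, 111) [ 0.48886225 -0.0839164   0.01      ]
(165, 87) [0.45878554 0.0660193  0.167     ]
```

Request:
arm_command --pt "0.085 0.018 0.032 0 0 0 0" --pt "0.085 0.036 0.064 0 0 0 0" --pt "0.085 0.055 0.096 -0.01 0 0 0" --pt "0.085 0.07 0.122 -0.02 0 0 0" --pt "0.085 0.0765 0.132 -0.03 0 0 0" --pt "0.085 0.0765 0.132 -0.05 0 0 0" --pt "0.085 0.0765 0.132 -0.07 0 0 0" --pt "0.085 0.0765 0.132 -0.09 0 0 0" --pt "0.085 0.0765 0.132 -0.11 0 0 0" --pt "0.085 0.0765 0.132 -0.125 0 0 0" --pt "0.085 0.0765 0.132 -0.132 0 0 0" --pt "0.085 0.0765 0.132 -0.132 0 0 0"

```text
clock: 2.15
position: [0.4573, 0.0653, 0.1457]
eef_rot: [[0.961, 0.276, -0.004], [0.276, -0.961, -0.0], [-0.004, -0.001, -1.0]]
contact_force: [0.6, -0.2, 0.8]
gripper_width: 0.0849
```

Run:
```python
from bench import r, optics
import cv2,numpy as np
s=r.state();print(s['clock'],s['position'],s['contact_force'],s['gripper_width'])
c=optics.calibration('wrist');p,d=optics.snapshot('wrist');cv2.imwrite("pics/w2.png",p[:,:,::-1]);np.savez("w2.npz",p=p,d=d,**c)
```

```text
2.15 [0.45726203 0.06534566 0.14574005] [ 0.63369928 -0.20682347  0.80446834] 0.08488786486757191
```

View pics/w2.png

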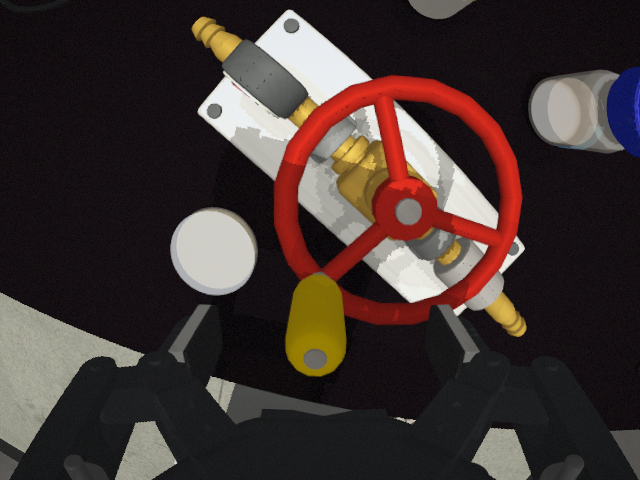

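The handle, top at (315,358), is centred between the open fingers. I'll refine the centre from this closer view, then close.

Run:
```python
from h import *
from scipy.optimize import least_squares
p,d,K,T=load('w2.npz');hsv=cv2.cvtColor(p,cv2.COLOR_RGB2HSV).astype(int);H,S,V=hsv[...,0],hsv[...,1],hsv[...,2]
red=((H<6)|(H>174))&(S>150)&(V>60)
v,u=np.nonzero(red);P=np.array([wray(K,T,a,b,.107) for a,b in zip(u,v)])[:,:2]
rr=np.hypot(*(P-[.506,.04]).T);P=P[(rr>.044)&(rr<.07)]
s=least_squares(lambda c:np.hypot(*(P-c[:2]).T)-c[2],[.505,.04,.055],loss='soft_l1',f_scale=.002).x;print(s)
print(wray(K,T,408,211,.114),wray(K,T,315,358,.167))
for uv in((215,111),(291,25),(513,247)):print(wray(K,T,*uv,.011))
```

```text
[0.50739566 0.04053213 0.05389007]
[0.5072713  0.04059906 0.114     ] [0.45996599 0.06820207 0.167     ]
[0.52412665 0.16270572 0.011     ]
[0.5961436  0.12744561 0.011     ]
[ 0.49055586 -0.08414295  0.011     ]
```

Request:
arm_command --pt "0.015 0 0.001 0 0 0 0" --pt "0.015 0 0.001 0 0 0 0" --pt "0.015 0 0.001 0 0 0 0" --pt "0.015 0 0.001 0 0 0 0" --pt "0.015 0 0.001 0 0 0 0" --pt "0.015 0 0.001 0 0 0 0" --pt "0.015 0 0.001 0 0 0 0" --pt "0.015 0 0.001 0 0 0 0" --grip_force 40

```text
clock: 2.87
position: [0.4585, 0.0671, 0.1482]
eef_rot: [[0.961, 0.276, 0.001], [0.276, -0.961, 0.0], [0.001, -0.0, -1.0]]
contact_force: [-2.5, 0.9, 5.8]
gripper_width: 0.0205
```

```bash
cat > arc.py <<'E'
import sys,numpy as np
# arc.py cmdx cmdy cx cy R a0 step n
X,Y,cx,cy,R,a0,st,n=map(float,sys.argv[1:])
out=[]
for i in range(1,int(n)+1):
    a=np.radians(a0+st*i);out.append([0.015,round(cx+R*np.cos(a)-X,4)+0.,round(cy+R*np.sin(a)-Y,4)+0.,0,0,0,0])
print(out)
E
python3 arc.py .4587 .069 .5065 .040 .055 149.5 -7.5 12
```

```text
[[0.015, np.float64(0.0045), np.float64(0.0049), 0, 0, 0, 0], [0.015, np.float64(0.0092), np.float64(0.0102), 0, 0, 0, 0], [0.015, np.float64(0.0147), np.float64(0.0149), 0, 0, 0, 0], [0.015, np.float64(0.0207), np.float64(0.0189), 0, 0, 0, 0], [0.015, np.float64(0.0272), np.float64(0.022), 0, 0, 0, 0], [0.015, np.float64(0.034), np.float64(0.0242), 0, 0, 0, 0], [0.015, np.float64(0.0411), np.float64(0.0256), 0, 0, 0, 0], [0.015, np.float64(0.0483), np.float64(0.026), 0, 0, 0, 0], [0.015, np.float64(0.0555), np.float64(0.0255), 0, 0, 0, 0], [0.015, np.float64(0.0625), np.float64(0.024), 0, 0, 0, 0], [0.015, np.float64(0.0693), np.float64(0.0216), 0, 0, 0, 0], [0.015, np.float64(0.0757), np.float64(0.0184), 0, 0, 0, 0]]
```

Request:
arm_command --pt "0.015 0.0045 0.0049 0 0 0 0" --pt "0.015 0.0092 0.0102 0 0 0 0" --pt "0.015 0.0147 0.0149 0 0 0 0" --pt "0.015 0.0207 0.0189 0 0 0 0" --pt "0.015 0.0272 0.022 0 0 0 0" --pt "0.015 0.034 0.0242 0 0 0 0" --pt "0.015 0.0411 0.0256 0 0 0 0" --pt "0.015 0.0483 0.026 0 0 0 0" --pt "0.015 0.0555 0.0255 0 0 0 0" --pt "0.015 0.0625 0.024 0 0 0 0" --pt "0.015 0.0693 0.0216 0 0 0 0" --pt "0.015 0.0757 0.0184 0 0 0 0"

```text
clock: 3.87
position: [0.5352, 0.0878, 0.1483]
eef_rot: [[0.961, 0.278, 0.003], [0.278, -0.961, 0.005], [0.004, -0.003, -1.0]]
contact_force: [2.8, 10.1, 3.2]
gripper_width: 0.0206
```

```bash
sed -i 's/out.append(\(.*\))$/out.append([float(q) for q in \1])/' arc.py; python3 arc.py .5344 .0874 .5065 .040 .055 59.5 -15 12
```

```text
[[0.015, 0.0113, -0.0088, 0.0, 0.0, 0.0, 0.0], [0.015, 0.02, -0.0203, 0.0, 0.0, 0.0, 0.0], [0.015, 0.0253, -0.0336, 0.0, 0.0, 0.0, 0.0], [0.015, 0.0271, -0.0479, 0.0, 0.0, 0.0, 0.0], [0.015, 0.0251, -0.0621, 0.0, 0.0, 0.0, 0.0], [0.015, 0.0195, -0.0753, 0.0, 0.0, 0.0, 0.0], [0.015, 0.0107, -0.0866, 0.0, 0.0, 0.0, 0.0], [0.015, -0.0008, -0.0953, 0.0, 0.0, 0.0, 0.0], [0.015, -0.0141, -0.1006, 0.0, 0.0, 0.0, 0.0], [0.015, -0.0284, -0.1024, 0.0, 0.0, 0.0, 0.0], [0.015, -0.0426, -0.1004, 0.0, 0.0, 0.0, 0.0], [0.015, -0.0558, -0.0948, 0.0, 0.0, 0.0, 0.0]]
```

Request:
arm_command --pt "0.015 0.0113 -0.0088 0 0 0 0" --pt "0.015 0.02 -0.0203 0 0 0 0" --pt "0.015 0.0253 -0.0336 0 0 0 0" --pt "0.015 0.0271 -0.0479 0 0 0 0" --pt "0.015 0.0251 -0.0621 0 0 0 0" --pt "0.015 0.0195 -0.0753 0 0 0 0" --pt "0.015 0.0107 -0.0866 0 0 0 0" --pt "0.015 -0.0008 -0.0953 0 0 0 0" --pt "0.015 -0.0141 -0.1006 0 0 0 0" --pt "0.015 -0.0284 -0.1024 0 0 0 0" --pt "0.015 -0.0426 -0.1004 0 0 0 0" --pt "0.015 -0.0558 -0.0948 0 0 0 0"

```text
clock: 4.87
position: [0.4792, -0.0072, 0.1483]
eef_rot: [[0.961, 0.277, 0.005], [0.277, -0.961, 0.006], [0.007, -0.004, -1.0]]
contact_force: [13.5, 19.7, -1.6]
gripper_width: 0.0206
```

```bash
python3 arc.py .4786 -.0074 .5065 .0403 .055 239.5 -7.5 11
```

```text
[[0.015, -0.006, 0.0044, 0.0, 0.0, 0.0, 0.0], [0.015, -0.0113, 0.0091, 0.0, 0.0, 0.0, 0.0], [0.015, -0.016, 0.0146, 0.0, 0.0, 0.0, 0.0], [0.015, -0.02, 0.0206, 0.0, 0.0, 0.0, 0.0], [0.015, -0.0231, 0.0271, 0.0, 0.0, 0.0, 0.0], [0.015, -0.0253, 0.0339, 0.0, 0.0, 0.0, 0.0], [0.015, -0.0267, 0.041, 0.0, 0.0, 0.0, 0.0], [0.015, -0.0271, 0.0482, 0.0, 0.0, 0.0, 0.0], [0.015, -0.0266, 0.0554, 0.0, 0.0, 0.0, 0.0], [0.015, -0.0251, 0.0624, 0.0, 0.0, 0.0, 0.0], [0.015, -0.0227, 0.0692, 0.0, 0.0, 0.0, 0.0]]
```

```bash
python3 arc.py .4786 -.0074 .5072 .0413 .055 239.5 -7 12
```

```text
[[0.015, -0.0049, 0.0051, 0.0, 0.0, 0.0, 0.0], [0.015, -0.01, 0.0095, 0.0, 0.0, 0.0, 0.0], [0.015, -0.0144, 0.0145, 0.0, 0.0, 0.0, 0.0], [0.015, -0.0183, 0.02, 0.0, 0.0, 0.0, 0.0], [0.015, -0.0214, 0.0259, 0.0, 0.0, 0.0, 0.0], [0.015, -0.0239, 0.0322, 0.0, 0.0, 0.0, 0.0], [0.015, -0.0255, 0.0387, 0.0, 0.0, 0.0, 0.0], [0.015, -0.0263, 0.0453, 0.0, 0.0, 0.0, 0.0], [0.015, -0.0263, 0.0521, 0.0, 0.0, 0.0, 0.0], [0.015, -0.0255, 0.0587, 0.0, 0.0, 0.0, 0.0], [0.015, -0.0239, 0.0652, 0.0, 0.0, 0.0, 0.0], [0.015, -0.0214, 0.0715, 0.0, 0.0, 0.0, 0.0]]
```

Request:
arm_command --pt "0.015 -0.0049 0.0051 0 0 0 0" --pt "0.015 -0.01 0.0095 0 0 0 0" --pt "0.015 -0.0144 0.0145 0 0 0 0" --pt "0.015 -0.0183 0.02 0 0 0 0" --pt "0.015 -0.0214 0.0259 0 0 0 0" --pt "0.015 -0.0239 0.0322 0 0 0 0" --pt "0.015 -0.0255 0.0387 0 0 0 0" --pt "0.015 -0.0263 0.0453 0 0 0 0" --pt "0.015 -0.0263 0.0521 0 0 0 0" --pt "0.015 -0.0255 0.0587 0 0 0 0" --pt "0.015 -0.0239 0.0652 0 0 0 0" --pt "0.015 -0.0239 0.0652 0 0 0 0"

```text
clock: 5.87
position: [0.4542, 0.0569, 0.1482]
eef_rot: [[0.961, 0.277, -0.001], [0.277, -0.961, 0.0], [-0.0, -0.001, -1.0]]
contact_force: [-1.0, 2.0, 8.1]
gripper_width: 0.0209
```

```bash
python3 arc.py .4547 .0578 .5072 .0413 .055 162.5 -2 12
```

```text
[[0.015, 0.0007, 0.0019, 0.0, 0.0, 0.0, 0.0], [0.015, 0.0013, 0.0037, 0.0, 0.0, 0.0, 0.0], [0.015, 0.0021, 0.0054, 0.0, 0.0, 0.0, 0.0], [0.015, 0.0029, 0.0072, 0.0, 0.0, 0.0, 0.0], [0.015, 0.0037, 0.0089, 0.0, 0.0, 0.0, 0.0], [0.015, 0.0046, 0.0106, 0.0, 0.0, 0.0, 0.0], [0.015, 0.0056, 0.0122, 0.0, 0.0, 0.0, 0.0], [0.015, 0.0066, 0.0139, 0.0, 0.0, 0.0, 0.0], [0.015, 0.0077, 0.0154, 0.0, 0.0, 0.0, 0.0], [0.015, 0.0089, 0.017, 0.0, 0.0, 0.0, 0.0], [0.015, 0.0101, 0.0185, 0.0, 0.0, 0.0, 0.0], [0.015, 0.0113, 0.0199, 0.0, 0.0, 0.0, 0.0]]
```

Forces are low with the new centre. Now I'll creep toward the expected stop near 153°.

Request:
arm_command --pt "0.015 0.0007 0.0019 0 0 0 0" --pt "0.015 0.0013 0.0037 0 0 0 0" --pt "0.015 0.0021 0.0054 0 0 0 0" --pt "0.015 0.0029 0.0072 0 0 0 0" --pt "0.015 0.0037 0.0089 0 0 0 0" --pt "0.015 0.0037 0.0089 0 0 0 0"

```text
clock: 6.37
position: [0.4576, 0.0653, 0.1482]
eef_rot: [[0.961, 0.277, -0.002], [0.277, -0.961, 0.0], [-0.001, -0.001, -1.0]]
contact_force: [-2.8, 1.6, 8.1]
gripper_width: 0.0206
```

Request:
arm_command --pt "0.015 0.0009 0.0017 0 0 0 0" --pt "0.015 0.0019 0.0033 0 0 0 0" --pt "0.015 0.0019 0.0033 0 0 0 0"

```text
clock: 6.62
position: [0.458, 0.066, 0.1481]
eef_rot: [[0.961, 0.275, -0.007], [0.275, -0.961, -0.006], [-0.008, 0.004, -1.0]]
contact_force: [-14.9, -13.1, 16.0]
gripper_width: 0.0208
```

Request:
arm_command --pt "0.015 0.0006 0.0012 0 0 0 0" --pt "0.015 0.0006 0.0012 0 0 0 0" --pt "0.015 0.0006 0.0012 0 0 0 0" --pt "0.015 0.0006 0.0012 0 0 0 0"

```text
clock: 6.95
position: [0.458, 0.0661, 0.1481]
eef_rot: [[0.962, 0.274, -0.008], [0.274, -0.962, -0.008], [-0.01, 0.005, -1.0]]
contact_force: [-18.1, -17.0, 17.3]
gripper_width: 0.0208
```

```bash
python3 - <<'E'
from bench import r, optics
import cv2,numpy as np
s=r.state();print(s['clock'],s['position'],s['contact_force'],s['gripper_width'])
c=optics.calibration('wrist');p,d=optics.snapshot('wrist');cv2.imwrite("pics/w3.png",p[:,:,::-1]);np.savez("w3.npz",p=p,d=d,**c)
E
python3 arc.py .4609 .0712 .5072 .0413 .055 153.3 15 12
python3 arc.py .5072 .0413 .5072 .0413 .055 153.3 15 24
```

```text
6.95 [0.45802503 0.06611692 0.14806736] [-18.12588657 -17.03813278  17.33515603] 0.02076629888854764
[[0.015, -0.0076, -0.0187, 0.0, 0.0, 0.0, 0.0], [0.015, -0.0086, -0.0331, 0.0, 0.0, 0.0, 0.0], [0.015, -0.0059, -0.0472, 0.0, 0.0, 0.0, 0.0], [0.015, 0.0003, -0.0601, 0.0, 0.0, 0.0, 0.0], [0.015, 0.0097, -0.071, 0.0, 0.0, 0.0, 0.0], [0.015, 0.0216, -0.079, 0.0, 0.0, 0.0, 0.0], [0.015, 0.0351, -0.0838, 0.0, 0.0, 0.0, 0.0], [0.015, 0.0495, -0.0848, 0.0, 0.0, 0.0, 0.0], [0.015, 0.0636, -0.0821, 0.0, 0.0, 0.0, 0.0], [0.015, 0.0765, -0.0759, 0.0, 0.0, 0.0, 0.0], [0.015, 0.0874, -0.0665, 0.0, 0.0, 0.0, 0.0], [0.015, 0.0954, -0.0546, 0.0, 0.0, 0.0, 0.0]]
[[0.015, -0.0539, 0.0112, 0.0, 0.0, 0.0, 0.0], [0.015, -0.0549, -0.0032, 0.0, 0.0, 0.0, 0.0], [0.015, -0.0522, -0.0173, 0.0, 0.0, 0.0, 0.0], [0.015, -0.046, -0.0302, 0.0, 0.0, 0.0, 0.0], [0.015, -0.0366, -0.0411, 0.0, 0.0, 0.0, 0.0], [0.015, -0.0247, -0.0491, 0.0, 0.0, 0.0, 0.0], [0.015, -0.0112, -0.0539, 0.0, 0.0, 0.0, 0.0], [0.015, 0.0032, -0.0549, 0.0, 0.0, 0.0, 0.0], [0.015, 0.0173, -0.0522, 0.0, 0.0, 0.0, 0.0], [0.015, 0.0302, -0.046, 0.0, 0.0, 0.0, 0.0], [0.015, 0.0411, -0.0366, 0.0, 0.0, 0.0, 0.0], [0.015, 0.0491, -0.0247, 0.0, 0.0, 0.0, 0.0], [0.015, 0.0539, -0.0112, 0.0, 0.0, 0.0, 0.0], [0.015, 0.0549, 0.0032, 0.0, 0.0, 0.0, 0.0], [0.015, 0.0522, 0.0173, 0.0, 0.0, 0.0, 0.0], [0.015, 0.046, 0.0302, 0.0, 0.0, 0.0, 0.0], [0.015, 0.0366, 0.0411, 0.0, 0.0, 0.0, 0.0], [0.015, 0.0247, 0.0491, 0.0, 0.0, 0.0, 0.0], [0.015, 0.0112, 0.0539, 0.0, 0.0, 0.0, 0.0], [0.015, -0.0032, 0.0549, 0.0, 0.0, 0.0, 0.0], [0.015, -0.0173, 0.0522, 0.0, 0.0, 0.0, 0.0], [0.015, -0.0302, 0.046, 0.0, 0.0, 0.0, 0.0], [0.015, -0.0411, 0.0366, 0.0, 0.0, 0.0, 0.0], [0.015, -0.0491, 0.0247, 0.0, 0.0, 0.0, 0.0]]
```

View pics/w3.png

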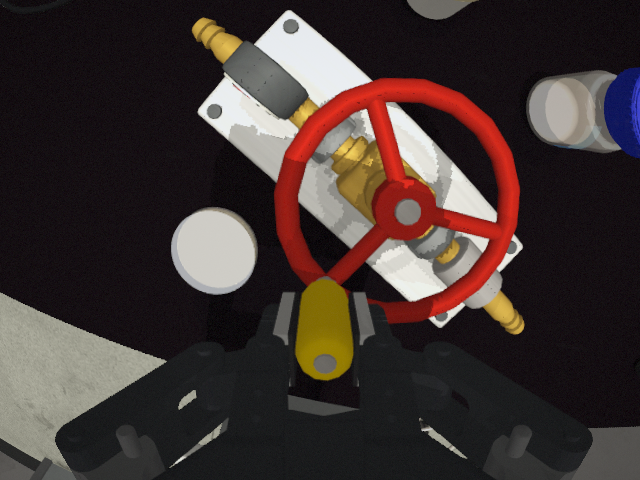

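The handle is gripped at (325,330), its spoke square to the pipe. The wheel did not move under about 23 N of push, so it is shut. Now I'll open it counter-clockwise, one half turn per call.

Request:
arm_command --pt "0.015 -0.0076 -0.0187 0 0 0 0" --pt "0.015 -0.0086 -0.0331 0 0 0 0" --pt "0.015 -0.0059 -0.0472 0 0 0 0" --pt "0.015 0.0003 -0.0601 0 0 0 0" --pt "0.015 0.0097 -0.071 0 0 0 0" --pt "0.015 0.0216 -0.079 0 0 0 0" --pt "0.015 0.0351 -0.0838 0 0 0 0" --pt "0.015 0.0495 -0.0848 0 0 0 0" --pt "0.015 0.0636 -0.0821 0 0 0 0" --pt "0.015 0.0765 -0.0759 0 0 0 0" --pt "0.015 0.0874 -0.0665 0 0 0 0" --pt "0.015 0.0954 -0.0546 0 0 0 0"

```text
clock: 8.0
position: [0.5557, 0.0153, 0.1481]
eef_rot: [[0.961, 0.276, -0.003], [0.276, -0.961, 0.0], [-0.003, -0.001, -1.0]]
contact_force: [-9.1, 1.3, 12.0]
gripper_width: 0.0209
```

```bash
python3 arc.py .5563 .0166 .5072 .0413 .055 333.3 15 12;python3 arc.py .4581 .0660 .5072 .0413 .055 153.3 15 12
```

```text
[[0.015, 0.0048, 0.0135, 0.0, 0.0, 0.0, 0.0], [0.015, 0.0058, 0.0279, 0.0, 0.0, 0.0, 0.0], [0.015, 0.0031, 0.042, 0.0, 0.0, 0.0, 0.0], [0.015, -0.0031, 0.0549, 0.0, 0.0, 0.0, 0.0], [0.015, -0.0125, 0.0658, 0.0, 0.0, 0.0, 0.0], [0.015, -0.0244, 0.0738, 0.0, 0.0, 0.0, 0.0], [0.015, -0.0379, 0.0786, 0.0, 0.0, 0.0, 0.0], [0.015, -0.0523, 0.0796, 0.0, 0.0, 0.0, 0.0], [0.015, -0.0664, 0.0769, 0.0, 0.0, 0.0, 0.0], [0.015, -0.0793, 0.0707, 0.0, 0.0, 0.0, 0.0], [0.015, -0.0902, 0.0613, 0.0, 0.0, 0.0, 0.0], [0.015, -0.0982, 0.0494, 0.0, 0.0, 0.0, 0.0]]
[[0.015, -0.0048, -0.0135, 0.0, 0.0, 0.0, 0.0], [0.015, -0.0058, -0.0279, 0.0, 0.0, 0.0, 0.0], [0.015, -0.0031, -0.042, 0.0, 0.0, 0.0, 0.0], [0.015, 0.0031, -0.0549, 0.0, 0.0, 0.0, 0.0], [0.015, 0.0125, -0.0658, 0.0, 0.0, 0.0, 0.0], [0.015, 0.0244, -0.0738, 0.0, 0.0, 0.0, 0.0], [0.015, 0.0379, -0.0786, 0.0, 0.0, 0.0, 0.0], [0.015, 0.0523, -0.0796, 0.0, 0.0, 0.0, 0.0], [0.015, 0.0664, -0.0769, 0.0, 0.0, 0.0, 0.0], [0.015, 0.0793, -0.0707, 0.0, 0.0, 0.0, 0.0], [0.015, 0.0902, -0.0613, 0.0, 0.0, 0.0, 0.0], [0.015, 0.0982, -0.0494, 0.0, 0.0, 0.0, 0.0]]
```

Request:
arm_command --pt "0.015 0.0048 0.0135 0 0 0 0" --pt "0.015 0.0058 0.0279 0 0 0 0" --pt "0.015 0.0031 0.042 0 0 0 0" --pt "0.015 -0.0031 0.0549 0 0 0 0" --pt "0.015 -0.0125 0.0658 0 0 0 0" --pt "0.015 -0.0244 0.0738 0 0 0 0" --pt "0.015 -0.0379 0.0786 0 0 0 0" --pt "0.015 -0.0523 0.0796 0 0 0 0" --pt "0.015 -0.0664 0.0769 0 0 0 0" --pt "0.015 -0.0793 0.0707 0 0 0 0" --pt "0.015 -0.0902 0.0613 0 0 0 0" --pt "0.015 -0.0982 0.0494 0 0 0 0"

```text
clock: 9.0
position: [0.4571, 0.0648, 0.1482]
eef_rot: [[0.961, 0.278, 0.001], [0.278, -0.961, 0.001], [0.001, -0.001, -1.0]]
contact_force: [7.8, 0.2, 3.0]
gripper_width: 0.0206
```

Request:
arm_command --pt "0.015 -0.0048 -0.0135 0 0 0 0" --pt "0.015 -0.0058 -0.0279 0 0 0 0" --pt "0.015 -0.0031 -0.042 0 0 0 0" --pt "0.015 0.0031 -0.0549 0 0 0 0" --pt "0.015 0.0125 -0.0658 0 0 0 0" --pt "0.015 0.0244 -0.0738 0 0 0 0" --pt "0.015 0.0379 -0.0786 0 0 0 0" --pt "0.015 0.0523 -0.0796 0 0 0 0" --pt "0.015 0.0664 -0.0769 0 0 0 0" --pt "0.015 0.0793 -0.0707 0 0 0 0" --pt "0.015 0.0902 -0.0613 0 0 0 0" --pt "0.015 0.0982 -0.0494 0 0 0 0"

```text
clock: 10.0
position: [0.5557, 0.0153, 0.1481]
eef_rot: [[0.961, 0.276, -0.003], [0.276, -0.961, 0.0], [-0.003, -0.001, -1.0]]
contact_force: [-9.0, 1.2, 11.9]
gripper_width: 0.021
```

Request:
arm_command --pt "0.015 0.0048 0.0135 0 0 0 0" --pt "0.015 0.0058 0.0279 0 0 0 0" --pt "0.015 0.0031 0.042 0 0 0 0" --pt "0.015 -0.0031 0.0549 0 0 0 0" --pt "0.015 -0.0125 0.0658 0 0 0 0" --pt "0.015 -0.0244 0.0738 0 0 0 0" --pt "0.015 -0.0379 0.0786 0 0 0 0" --pt "0.015 -0.0523 0.0796 0 0 0 0" --pt "0.015 -0.0664 0.0769 0 0 0 0" --pt "0.015 -0.0793 0.0707 0 0 0 0" --pt "0.015 -0.0902 0.0613 0 0 0 0"

```text
clock: 10.92
position: [0.4651, 0.0769, 0.1482]
eef_rot: [[0.961, 0.278, 0.001], [0.278, -0.961, 0.001], [0.001, -0.001, -1.0]]
contact_force: [7.7, -1.8, 4.8]
gripper_width: 0.0205
```

Request:
arm_command --pt "0.015 -0.0029 -0.0038 0 0 0 0" --pt "0.015 -0.0056 -0.0078 0 0 0 0" --pt "0.015 -0.008 -0.0119 0 0 0 0" --pt "0.015 -0.008 -0.0119 0 0 0 0" --pt "0.015 -0.008 -0.0119 0 0 0 0" --pt "0.015 -0.008 -0.0119 0 0 0 0"

```text
clock: 11.42
position: [0.457, 0.0642, 0.1482]
eef_rot: [[0.961, 0.276, -0.002], [0.276, -0.961, -0.0], [-0.002, -0.0, -1.0]]
contact_force: [-3.5, -0.4, 9.4]
gripper_width: 0.0205
```

Run:
```python
from bench import r, optics
from h import *
s=r.state();print(s['clock'],s['position'],s['contact_force'],s['gripper_width'])
c=optics.calibration('wrist');p,d=optics.snapshot('wrist');cv2.imwrite("pics/w4.png",p[:,:,::-1]);np.savez("w4.npz",p=p,d=d,**c)
p,d=optics.snapshot('side');cv2.imwrite("pics/side4.png",p[:,:,::-1])
p0=load('side0.npz')[0];df=abs(p.astype(int)-p0).sum(-1)
print(df[225:330,330:390].mean(),df[235:268,222:255].mean(),r.state()['position'])
for n in('w3.npz','w4.npz'):
    p,d,K,T=load(n);hsv=cv2.cvtColor(p,cv2.COLOR_RGB2HSV).astype(int);H,S,V=hsv[...,0],hsv[...,1],hsv[...,2]
    v,u=np.nonzero(((H<6)|(H>174))&(S>150)&(V>60))
    P=np.array([wray(K,T,a,b,.107) for a,b in zip(u,v)])[:,:2]-[.5072,.041];rr=np.hypot(*P.T)
    a=np.degrees(np.arctan2(P[:,1],P[:,0]))%120
    m=(rr>.022)&(rr<.045); z=np.exp(3j*np.radians(a[m])).mean();print(n,'spokes',np.degrees(np.angle(z))/3%120,abs(z))
    # handle top (yellow) vs hub
    y=((H>22)&(H<34)&(S>150)&(V>60));v,u=np.nonzero(y);k=(u>280)&(u<370)&(v>270);print(u[k].mean(),v[k].mean())
```

```text
11.4167 [0.45703569 0.06422331 0.14816636] [-3.51757675 -0.44504502  9.40630707] 0.020540777011596935
23.02904761904762 28.53994490358127 [0.45705657 0.06424908 0.14816778]
w3.npz spokes 33.1256283257772 0.9720042713209546
323.8599274705349 328.5636899365367
w4.npz spokes 34.90950686927779 0.9719630979218009
323.46250284932756 328.02507408251654
```

View pics/w4.png

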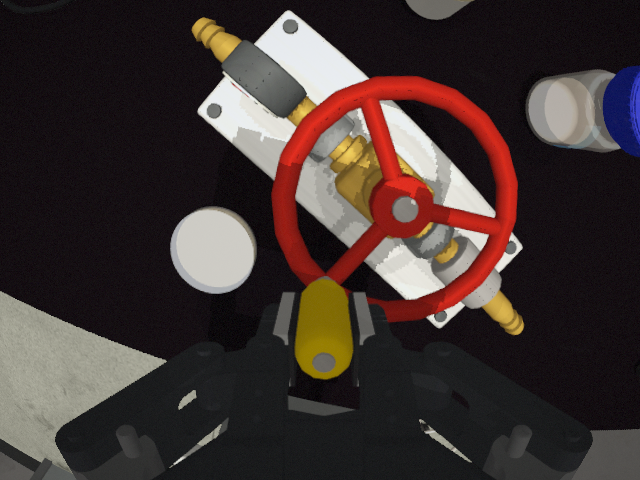

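View pics/side4.png

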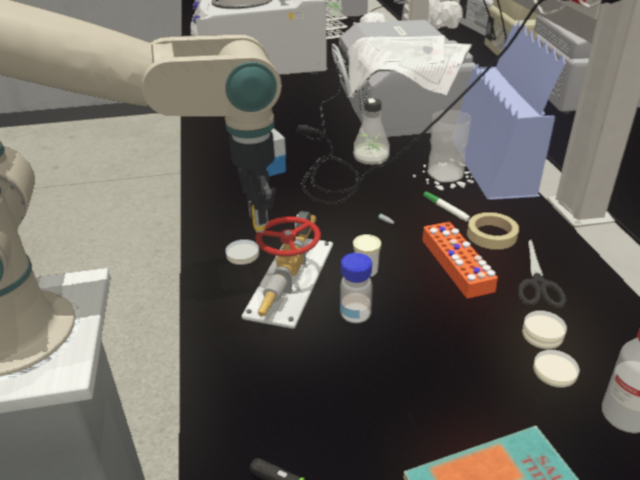

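The wrist view matches the shut pose: the handle is at (324,328) and the spokes are only 1.8° further open. The side view shows the bottle, tub and dish in place. Handing in.

Run:
```python
from bench import r
print(r.job_done());s=r.state();print(s['clock'],s['position'],s['contact_force'],s['gripper_width'])
```

```text
the job is handed in; nothing more can be done
None
the job is handed in; nothing more can be done
```

I shut the valve against its stop, opened it again by two full turns, and handed the job in at about 11.5 s with the fingers still gripping the yellow handle. The hand-in gave no verdict.

- **Shutting:** the wheel started about one turn open. I turned it clockwise until it stopped near 153°, where the camera pictures put the shut direction. Raising the push from about 18 N to 23 N did not move it further.
- **Opening:** two turns counter-clockwise. The last wrist picture shows the wheel 1.8° (0.03 rad) past an exact two turns from the shut pose. That is inside the 0.2 rad allowed, so I left it there.
- **Grip:** I commanded 40 N, and the fingers stand 20.5 mm apart on the 22 mm handle. The grasp point is about 8 mm above the handle's centre. I did not measure the contact force on the handle itself.
- **Bottle, tub and dish:** they looked unmoved in the last side picture. I checked them by eye and did not measure their positions again.
- **Disagreement:** early estimates of the wheel's centre differed by up to 6 mm between pictures. That gave side forces of about 24 N on the first turn. I shifted the centre by about 1 mm from those forces, and they stayed below about 10 N sideways after that, apart from the deliberate push against the stop.

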